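Swap the empty bottle on the bathroom organiser

ROBOT

A 7-joint arm with a two-finger parallel gripper is mounted at the origin on the work surface. World frame = base frame: x ahead of the robot, y to its left, z up, the work surface at z = 0. Lengths are in m, angles in rad, forces in N, time in s.
With the tool pointing down it reaches from about 0.425 to 0.875 m from the base axis. Payload 4.7 kg.
Tool frame: the origin (TCP) lies on the centre line of the jaws, within the pads' length; the fingertips stand 14 mm ahead of it and the grasp point (between the pads) lies 5 mm behind it; z points along the fingers, y is the line along which they close (so a half turn about z gives the same grasp; the last joint's range is limited). The gripper opens to 87 mm and grips with 3 to 60 N. Pads are 19 mm wide; open, the fingers measure 117 mm over their backs; the gripper's body (75 mm by 190 mm) begins 51 mm behind the grasp point.
Start: joints at [1.238, 0.321, -0.07, 1.45, 0.023, 1.371, -0.057], TCP at [0.221, -0.611, 0.212] pointing down, gripper open.
Joint ranges: [-2.86, 2.86], [-0.3, 2.09], [-1.38, 1.24], [0.06, 2.45], [-1.56, 4.7], [0.09, 2.05], [-2.69, 2.69]. Speed limits (rad/s): [2.57, 2.57, 3.14, 3.14, 3.14, 3.14, 3.14].

INTERFACE

Orientations are given as a rotation vector (axis times angle).
In Python, from bench import ctrl gives the robot as it stands.
- The arm moves only by the tool send_rows, never from a script. Its argument "steps" is a list of rows, each an object of numbers: "tx", "ty", "tz": the shift along the tool's x, y, z in units of 60 mm (1.0 is 60 mm); "turn": the turn about the tool's z in units of 8 degrees (1.0 is 8 degrees); "grip": the opening, from 0 (shut) to 1 (fully open). A call has 1 to 12 rows; each row shifts and turns the commanded pose from where the row before left it, along the tool's axes as they then stand; what a row does not reach is not made up. A row lasts 1/8 s, in which the tool goes at most 62.5 mm and 10.7 degrees, less where a joint would pass 70% of its speed; a pose out of reach is approached as far as the arm can. A call is refused whole if a number of a shift passes 1 or a number of a turn 1, either way. A call with a gripper value outside its range is refused whole. The fingers move at their own pace and stop on an object; "newtons" is the grip in N (left out, the last holds). Time passes only in rows, so rows that do not move let the fingers close. It gives the time, the measured TCP pose, the force, the opening and the grip force at its end, in the units of the state.
- ctrl.get_state(): the state, without advancing time (a new reading comes with each control period).
- ctrl.get_image(name): name is "scene" or "top" or "wrist"; returns a dict with "pixels" (420x560x3 uint8, red, green, blue), "K" (3x3 intrinsics, pixels), "cam_to_world" (4x4, takes a point from camera to world coordinates); the wrist camera has in their place "T_tool_cam" (4x4, takes a point from camera to tool coordinates, whose origin is the TCP and whose axes are the flange's). Camera axes: x right, y down, z forward; pixel columns grow to the right and rows downward; lengths in m; the calibration is good to about 2 mm. A picture is of the moment at which its call begins: read the wrist's pose just before it. There is no depth.
- ctrl.close_job(): hands the job in; it is judged then, once.
The state is a dict: "time": time; "joint_positions": joint angles; "qd": joint speeds; "joint_torque": joint torques, N m; "position": TCP position; "tool_rot": TCP orientation; "ft_force": force on the tool from outside, world axes, zero at the start; "torque": the same for the moment, N m; "grip_width": opening from 0.0 (shut) to 1.0 (fully open); "grip_force": force on a finger pad.
Only numpy, scipy, OpenCV 4.12 (cv2) and the standard library are available. Lean on these libraries where they do the work, as an engineer would, in place of code of your own. Each camera call takes 0.05 s, during which the arm holds its last target. There are 200 camera calls.

TASK

The bottle without a cap, standing on the organiser's low ledge beneath its upper shelf, is used up: drop it into the wire waste basket. Then stand the full, capped bottle upright on the ledge in its stead, its foot wholly on the ledge. Leave the tumbler and everything else standing where it is.

Things in the scene. Friction and masses are not known exactly. Their poses are not given: they have to be found in the camera images.
- empty: the used-up bottle: grey plastic, round, straight body 54 mm diameter up to 78 mm, then a shoulder to an open 24 mm neck, 100 mm tall in all, no cap, about 50 g. Origin: centre of its foot, z up its axis. Starts upright on the ledge, at one of its two places (about 65 mm either side of the ledge's middle); the tumbler has the other.
- empty_mid (a point): point on the used-up bottle's axis, 50 mm above its foot
- full: the full bottle: same grey body (54 mm diameter, straight up to 78 mm), but with a white cap of 28 mm diameter, 110 mm tall in all, about 250 g. Origin: centre of its foot, z up its axis. Starts upright on the counter, in front of the basket.
- organiser: fixed wooden organiser 280 mm wide (y), open front at -x. Origin: underside centre of its low block, whose top is the ledge: 60 mm up, x -45 to +45, y -140 to +140 mm. Two 12 mm posts rise from the ledge's rear at x +35, y +-128 mm, and carry the upper shelf. Stands left or right, its front turned roughly to the robot.
- shelf_edge (a point): middle of the upper shelf's lower front edge, 265 mm above the counter, 10 mm in front of the ledge's centre line. The shelf is 12 mm thick and reaches 90 mm back from here over the whole width: a gripper pointing straight down at the middle of the ledge hits it, so come from the front, tool tilted some 35 degrees.
- basket: fixed open wire waste basket, 200 mm (x) by 190 mm (y), rim 120 mm above the counter, wire floor at 6 mm; a small carton lies in it. Origin: centre of its underside.
- tumbler: white tumbler with two toothbrushes, 68 mm diameter, 85 mm tall (brushes to 155 mm), on the ledge beside the used-up bottle. Origin: centre of its foot. Must stay.
- can: upright aluminium spray can, 48 mm diameter, 130 mm tall, origin at its foot. Must stay.
- jar: low white cream jar, 64 mm diameter, 50 mm tall, origin at its foot. Must stay.
- soap_dish: round black dish, 120 mm diameter, with a bar of soap, 43 mm tall, origin at its underside. Must stay.
- hairbrush: wooden hairbrush lying along its x, 215 mm long, 35 mm tall, origin at its underside. Must stay.
- lotion: tall green bottle behind the organiser and basket, 60 mm diameter, 170 mm tall, origin at its foot. Must stay.
Things that resemble listed ones, but are neither listed nor needed, are in the scene too. What is shaped like the empty but red is not meant.

How it is judged:
On the way, in this order (a step that is already met when the one before it is completed fails the run):
1. the used-up bottle lies let go in the basket (x of empty_mid in the frame of basket between -0.1 and 0.1 m and y of empty_mid in the frame of basket between -0.095 and 0.095 m and z of empty_mid in the frame of basket between 0 and 0.115 m and contact force between empty and the fingers below 0.2 N), for 0.2 s.
2. the full bottle stands let go, upright on the ledge (x of full in the frame of organiser between -0.022 and 0.022 m and y of full in the frame of organiser between -0.116 and 0.116 m and z of full in the frame of organiser between 0.054 and 0.066 m and angle between full's own z axis and vertical below 0.1 rad and contact force between full and the fingers below 0.2 N), for 0.2 s.
At the end, for the whole second after the job is handed in: The used-up bottle is at rest in the basket (its middle within the walls and below the rim); the full bottle stands released, upright within about 6 degrees, its axis within 22 mm of the ledge's centre line and at least 24 mm inside the ledge's ends; nothing else was moved (all of step 1 and all of step 2 and linear speed of full below 0.02 m/s and linear speed of empty below 0.05 m/s); the robot touches nothing.
It fails at once if the tumbler is shifted more than 30 mm or tipped over (distance of tumbler from where it was at the start of the episode above 0.03 m or angle between tumbler's own z axis and vertical above 0.5 rad).
It fails at once if another thing on the counter is shifted more than 30 mm or tipped over (distance of any of can, jar, soap_dish, hairbrush, lotion from where it was at the start of the episode above 0.03 m or angle between any of can, jar, soap_dish, hairbrush, lotion's own z axis and vertical above 0.5 rad).
It also fails if it takes over 72 s, if anything falls off the work surface, if the arm or the gripper's body presses on something with over 40 N, if the wrist force passes 120 N, or if a joint passes its speed limit or range.

## Working session

There is one attempt and no reset: what is moved stays moved. The work goes in short steps, Python scripts to look and compute and a tool call to move; the robot and the scene stay as the last step left them, time stands still between calls to the robot, and variables do not carry over. Pictures are saved under pics/ and viewed, at most 10 in all, crops included, and the job is handed in when it is done.

Besides the shell and the picture viewer there is one more tool, called by a JSON object that holds its "method" and its "body", one argument or row to a line. send_rows: Moves the arm, as the interface text tells. Its arguments: {"type":"object","properties":{"steps":{"type":"array"},"newtons":{"type":"number"}},"required":["steps"]}

```bash
mkdir -p pics
cat > h.py <<'E'
import numpy as np,cv2,json
from bench import ctrl
from scipy.spatial.transform import Rotation as R
def shot(n,f):
    s=ctrl.get_state() if n=="wrist" else None
    d=ctrl.get_image(n); p=np.array(d["pixels"],np.uint8)
    cv2.imwrite(f"pics/{f}.png",p[:,:,::-1])
    K=np.array(d["K"])
    if n=="wrist":
        T=np.eye(4);T[:3,:3]=R.from_rotvec(s["tool_rot"]).as_matrix();T[:3,3]=s["position"];T=T@np.array(d["T_tool_cam"])
    else: T=np.array(d["cam_to_world"])
    np.savez(f"pics/{f}.npz",K=K,T=T,p=p)
    return K,T,p
def ray(f,u,v,z):
    d=np.load(f"pics/{f}.npz");r=d["T"][:3,:3]@np.linalg.inv(d["K"])@[u,v,1];o=d["T"][:3,3]
    return o+r*(z-o[2])/r[2]
def proj(f,P):
    d=np.load(f"pics/{f}.npz");P=np.atleast_2d(P);c=(P-d["T"][:3,3])@d["T"][:3,:3];q=c@d["K"].T
    return q[:,:2]/q[:,2:]
E
python3 - <<'E'
from h import *
for n in("scene","top"):
    K,T,p=shot(n,n+"0");print(K.round(1).tolist(),T.round(3).tolist())
s=ctrl.get_state();print({k:np.round(v,3).tolist() for k,v in s.items()})
E
```

```text
[[401.9, 0.0, 280.7], [0.0, 401.9, 206.5], [0.0, 0.0, 1.0]] [[-0.604, 0.5, -0.621, 1.337], [0.797, 0.397, -0.455, 0.525], [0.019, -0.769, -0.639, 0.922], [0.0, 0.0, 0.0, 1.0]]
[[436.2, 0.0, 277.0], [0.0, 436.2, 208.4], [0.0, 0.0, 1.0]] [[0.012, -0.999, 0.046, 0.513], [-1.0, -0.013, -0.002, -0.028], [0.003, -0.046, -0.999, 1.218], [0.0, 0.0, 0.0, 1.0]]
{'time': 0.1, 'joint_positions': [1.238, 0.322, -0.07, 1.452, 0.023, 1.371, -0.057], 'qd': [-0.0, -0.004, 0.001, -0.002, 0.001, 0.001, -0.001], 'joint_torque': [-0.001, -49.257, -0.406, -31.34, -0.064, 0.04, 0.0], 'position': [0.221, -0.611, 0.211], 'tool_rot': [-3.093, -0.542, 0.001], 'ft_force': [0.653, 1.184, 0.305], 'torque': [0.029, 0.017, -0.039], 'grip_force': 0.0, 'grip_width': 0.996}
```

View pics/scene0.png

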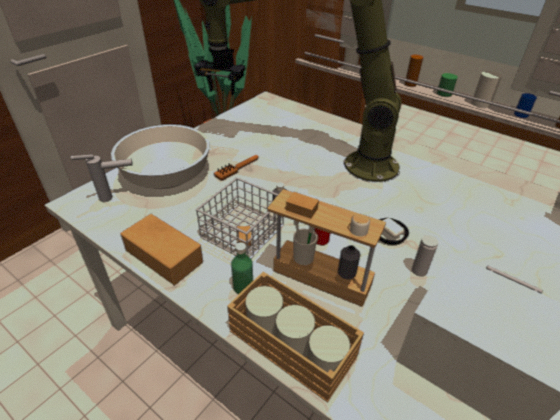

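View pics/top0.png

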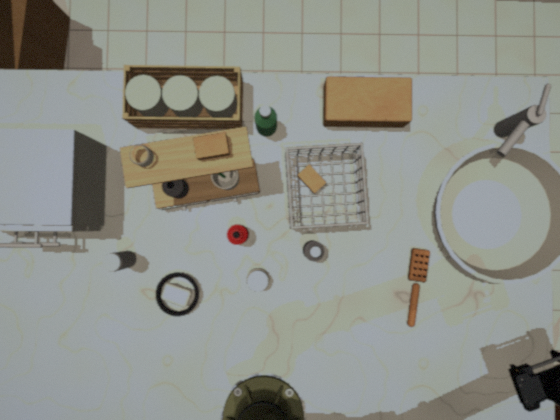

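Run:
```python
from h import *
a=cv2.imread("pics/top0.png")[125:310,110:380]; b=cv2.imread("pics/scene0.png")[180:310,220:460]
a=cv2.resize(a,(800,548),interpolation=cv2.INTER_CUBIC);cv2.imwrite("pics/c1.png",a)
b=cv2.resize(b,(800,433),interpolation=cv2.INTER_CUBIC);cv2.imwrite("pics/c2.png",b)
```

```text
(no output)
```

View pics/c1.png

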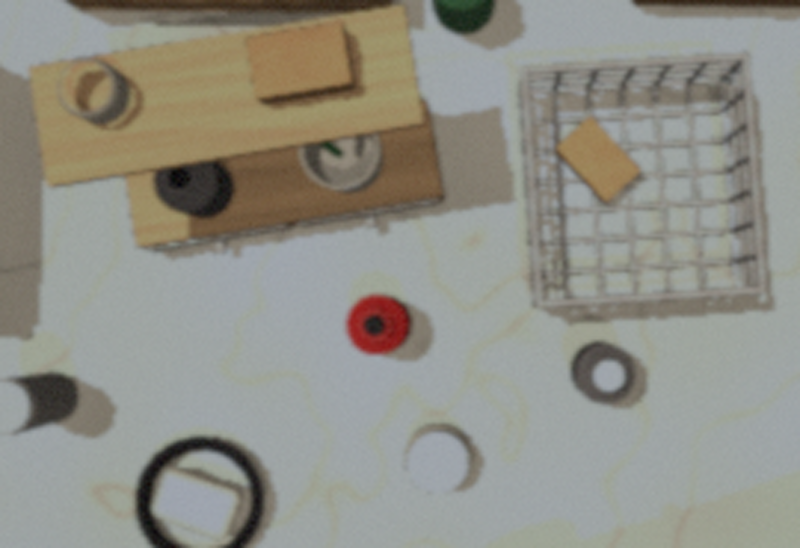

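View pics/c2.png

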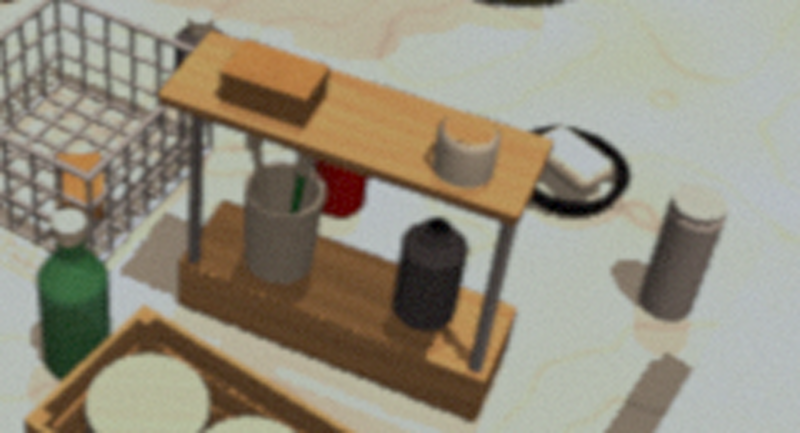

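Run:
```python
from h import *
t=lambda u,v,z:ray("top0",110+u/2.963,125+v/2.963,z).round(4)
s=lambda u,v,z:ray("scene0",220+u/3.333,180+v/3.333,z).round(4)
A=t(137,246,.06);B=t(442,200,.06);print("ledge front",A,B,np.linalg.norm(A-B))
print("ledge rear scene",s(515,315,.06),"rear-left foot",s(477,412,0), s(181,297,0))
print("shelf top front",t(50,185,.277),t(424,125,.277),t(31,66,.277),t(404,6,.277))
print("empty",t(179,178,.16),s(439,224,.16),t(179,178,.16))
print("tumbler rim",t(342,157,.145),s(286,188,.145))
print("full cap",t(609,376,.11)); print("red",t(374,325,.10))
c=[t(u,v,.12) for u,v in((524,68),(748,55),(767,303),(537,303))];print("basket",c,np.mean(c,0))
print("jar",t(439,459,.05),"can",t(8,405,.13),"soap",t(201,497,.02),"carton",t(600,160,.03))
```

```text
ledge front [0.5631 0.2908 0.06  ] [0.6079 0.018  0.06  ] 0.2764541191590387
ledge rear scene [0.5729 0.298  0.06  ] rear-left foot [0.6357 0.3057 0.    ] [0.6885 0.0324 0.    ]
shelf top front [0.5975 0.2958 0.277 ] [0.6451 0.0234 0.277 ] [0.6849 0.3121 0.277 ] [0.7328 0.0394 0.277 ]
empty [0.6151 0.2303 0.16  ] [0.6134 0.2327 0.16  ] [0.6151 0.2303 0.16  ]
tumbler rim [0.6358 0.0985 0.145 ] [0.6416 0.1053 0.145 ]
full cap [ 0.4548 -0.1289  0.11  ]
red [0.4956 0.0736 0.1   ]
basket [array([ 0.7172, -0.053 ,  0.12  ]), array([ 0.7309, -0.2448,  0.12  ]), array([ 0.5188, -0.2617,  0.12  ]), array([ 0.5163, -0.0663,  0.12  ])] [ 0.6208  -0.15645  0.12   ]
jar [0.3755 0.0177 0.05  ] can [0.4254 0.3762 0.13  ] soap [0.3345 0.2372 0.02  ] carton [ 0.6492 -0.1262  0.03  ]
```

Identified in the images (top camera pixels):
- **Empty:** dark grey, no cap, on the ledge at (174,187).
- **Look-alikes:** the red bottle at (237,234), and the white-capped full bottle at (313,251).
- **Others:** tumbler on the ledge at (225,178), can at (122,261).

The crops confirm that the dark uncapped bottle on the ledge is the empty and the white-capped one is the full. The moves have no tilt command, so next I'll lift and see how the arm behaves near the edge of its reach.

{"method": "send_rows", "body": {
  "steps": [
    {"tz": -1,"turn": 0.65},
    {"tz": -1,"turn": 0.65},
    {"tz": -1},
    {"tz": -1},
    {"tz": -1}
  ]
}}

```text
validation failed for argument at $.st...
```

{"method": "send_rows", "body": {
  "steps": [
    {"tx": 0.54,"ty": -0.88},
    {"tx": 0.54,"ty": -0.88},
    {"tx": 0.54,"ty": -0.88},
    {"tx": 0.54,"ty": -0.88},
    {"tx": 0.54,"ty": -0.88},
    {"tx": 0.54,"ty": -0.88},
    {"tx": 0.54,"ty": -0.88},
    {"tx": 0.54,"ty": -0.88},
    {"tx": 0.54,"ty": -0.88},
    {"tx": 0.54,"ty": -0.88},
    {"tx": 0.54,"ty": -0.88},
    {"tx": 0.54,"ty": -0.88}
  ]
}}

```text
validation failed for argument at $.st...
```

```bash
cat >> h.py <<'E'
def st():
    s=ctrl.get_state();M=R.from_rotvec(s["tool_rot"]).as_matrix()
    print("t",round(s["time"],2),"p",np.round(s["position"],4),"q",np.round(s["joint_positions"],2),"g",round(s["grip_width"],3),round(s["grip_force"],1),"f",np.round(s["ft_force"],1))
    print("tilt",np.degrees(np.arccos(-M[2,2])).round(1),"x",M[:,0].round(3),"y",M[:,1].round(3),"z",M[:,2].round(3));return s,M
E
python3 -c "from h import *;st()"
```

```text
t 0.1 p [ 0.2207 -0.6108  0.2111] q [ 1.24  0.32 -0.07  1.45  0.02  1.37 -0.06] g 0.996 0.0 f [0.7 1.2 0.3]
tilt 0.1 x [ 0.94  0.34 -0.  ] y [ 0.34  -0.94  -0.002] z [-0.001  0.002 -1.   ]
```

{"method": "send_rows", "body": {
  "steps": [
    {"tx": 0,"ty": 0,"tz": -1.0,"turn": 0.65,"grip": 1},
    {"tx": 0,"ty": 0,"tz": -1.0,"turn": 0.65,"grip": 1},
    {"tx": 0,"ty": 0,"tz": -1.0,"turn": 0,"grip": 1},
    {"tx": 0,"ty": 0,"tz": -1.0,"turn": 0,"grip": 1}
  ]
}}

```text
time: 0.6
position: [0.2207, -0.611, 0.4537]
tool_rot: [-3.131, -0.259, 0.0]
ft_force: [0.2, -0.3, -0.9]
grip_width: 1.0
grip_force: 0.0
```

{"method": "send_rows", "body": {
  "steps": [
    {"tx": 0.54,"ty": -0.88,"tz": 0,"turn": 0,"grip": 1},
    {"tx": 0.54,"ty": -0.88,"tz": 0,"turn": 0,"grip": 1},
    {"tx": 0.54,"ty": -0.88,"tz": 0,"turn": 0,"grip": 1},
    {"tx": 0.54,"ty": -0.88,"tz": 0,"turn": 0,"grip": 1},
    {"tx": 0.54,"ty": -0.88,"tz": 0,"turn": 0,"grip": 1},
    {"tx": 0.54,"ty": -0.88,"tz": 0,"turn": 0,"grip": 1},
    {"tx": 0.54,"ty": -0.88,"tz": 0,"turn": 0,"grip": 1},
    {"tx": 0.54,"ty": -0.88,"tz": 0,"turn": 0,"grip": 1},
    {"tx": 0.54,"ty": -0.88,"tz": 0,"turn": 0,"grip": 1},
    {"tx": 0.54,"ty": -0.88,"tz": 0,"turn": 0,"grip": 1},
    {"tx": 0.54,"ty": -0.88,"tz": 0,"turn": 0,"grip": 1},
    {"tx": 0.54,"ty": -0.88,"tz": 0,"turn": 0,"grip": 1}
  ]
}}

```text
time: 2.1
position: [0.5004, 0.0793, 0.452]
tool_rot: [3.13, 0.258, 0.001]
ft_force: [1.2, -0.4, -0.2]
grip_width: 1.0
grip_force: 0.0
```

```bash
python3 -c "from h import *;st()"
```

```text
t 2.1 p [0.5004 0.0793 0.452 ] q [ 0.56  0.05 -0.8   1.31  0.04  1.8  -1.64] g 1.0 0.0 f [ 1.2 -0.4 -0.2]
tilt 0.1 x [0.987 0.164 0.   ] y [ 0.164 -0.987  0.001] z [ 0.    -0.001 -1.   ]
```

{"method": "send_rows", "body": {
  "steps": [
    {"tx": 0,"ty": 0,"tz": -1.0,"turn": 0,"grip": 1},
    {"tx": 0,"ty": 0,"tz": -1.0,"turn": 0,"grip": 1},
    {"tx": 0,"ty": 0,"tz": -1.0,"turn": 0,"grip": 1},
    {"tx": 0,"ty": 0,"tz": -1.0,"turn": 0,"grip": 1},
    {"tx": 0,"ty": 0,"tz": -1.0,"turn": 0,"grip": 1}
  ]
}}

```text
time: 2.72
position: [0.5049, 0.0818, 0.5807]
tool_rot: [3.115, 0.258, 0.029]
ft_force: [-0.2, -0.1, -0.2]
grip_width: 0.999
grip_force: 0.0
```

```bash
python3 -c "from h import *;st()"
```

```text
t 2.73 p [0.5049 0.0818 0.5807] q [-0.37  0.11  0.18  0.96 -0.    2.05 -1.6 ] g 0.999 0.0 f [-0.2 -0.1 -0.2]
tilt 1.4 x [0.986 0.165 0.017] y [ 0.165 -0.986  0.017] z [ 0.02  -0.014 -1.   ]
```

{"method": "send_rows", "body": {
  "steps": [
    {"tx": 0,"ty": 0,"tz": -1.0,"turn": 0,"grip": 1},
    {"tx": 0,"ty": 0,"tz": -1.0,"turn": 0,"grip": 1},
    {"tx": 0,"ty": 0,"tz": -1.0,"turn": 0,"grip": 1},
    {"tx": 0,"ty": 0,"tz": -1.0,"turn": 0,"grip": 1},
    {"tx": 0,"ty": 0,"tz": -1.0,"turn": 0,"grip": 1},
    {"tx": 0,"ty": 0,"tz": -1.0,"turn": 0,"grip": 1}
  ]
}}

```text
time: 3.48
position: [0.4819, 0.0965, 0.6792]
tool_rot: [-3.103, -0.312, -0.349]
ft_force: [0.7, 0.3, -0.9]
grip_width: 0.996
grip_force: 0.0
```

```bash
python3 -c "from h import *;st()"
```

```text
t 3.48 p [0.4819 0.0965 0.6792] q [-1.24  0.01  1.    0.86  0.02  2.05 -1.6 ] g 0.996 0.0 f [ 0.7  0.3 -0.9]
tilt 12.8 x [0.956 0.196 0.22 ] y [ 0.197 -0.98   0.019] z [ 0.22   0.026 -0.975]
```

{"method": "send_rows", "body": {
  "steps": [
    {"tx": 0,"ty": 0,"tz": -1.0,"turn": 0,"grip": 1},
    {"tx": 0,"ty": 0,"tz": -1.0,"turn": 0,"grip": 1},
    {"tx": 0,"ty": 0,"tz": -1.0,"turn": 0,"grip": 1},
    {"tx": 0,"ty": 0,"tz": -1.0,"turn": 0,"grip": 1}
  ]
}}

```text
time: 3.98
position: [0.4658, 0.0726, 0.717]
tool_rot: [-3.08, -0.26, -0.469]
ft_force: [-0.7, 0.1, -0.3]
grip_width: 0.998
grip_force: 0.0
```

```bash
python3 -c "from h import *;st()"
```

```text
t 3.98 p [0.4658 0.0726 0.717 ] q [-0.31 -0.02  0.07  0.8   0.03  2.05 -1.62] g 0.998 0.0 f [-0.7  0.1 -0.3]
tilt 17.3 x [0.941 0.162 0.297] y [ 0.166 -0.986  0.01 ] z [ 0.294  0.04  -0.955]
```

{"method": "send_rows", "body": {
  "steps": [
    {"tx": 0.4,"ty": 0,"tz": -0.9,"turn": 0,"grip": 1},
    {"tx": 0.4,"ty": 0,"tz": -0.9,"turn": 0,"grip": 1},
    {"tx": 0.4,"ty": 0,"tz": -0.9,"turn": 0,"grip": 1},
    {"tx": 0.4,"ty": 0,"tz": -0.9,"turn": 0,"grip": 1}
  ]
}}

```text
time: 4.47
position: [0.4817, 0.074, 0.8072]
tool_rot: [-3.002, -0.254, -0.754]
ft_force: [0.1, 0.9, -0.9]
grip_width: 0.997
grip_force: 0.0
```

```bash
python3 -c "from h import *;st()"
```

```text
t 4.47 p [0.4817 0.074  0.8072] q [-0.95  0.03  0.78  0.58 -0.01  2.05 -1.58] g 0.997 0.0 f [ 0.1  0.9 -0.9]
tilt 28.2 x [0.869 0.149 0.472] y [ 0.167 -0.986  0.005] z [ 0.466  0.075 -0.882]
```

{"method": "send_rows", "body": {
  "steps": [
    {"tx": 0.5,"ty": 0,"tz": -0.85,"turn": 0,"grip": 1},
    {"tx": 0.5,"ty": 0,"tz": -0.85,"turn": 0,"grip": 1},
    {"tx": 0.3,"ty": 0,"tz": -0.5,"turn": 0,"grip": 1}
  ]
}}

```text
time: 4.85
position: [0.4792, 0.0749, 0.8627]
tool_rot: [-2.942, -0.251, -0.931]
ft_force: [0.0, 0.5, 0.0]
grip_width: 1.002
grip_force: 0.0
```

```bash
python3 -c "from h import *;st()"
```

```text
t 4.85 p [0.4792 0.0749 0.8627] q [-0.87  0.06  0.8   0.43 -0.1   2.05 -1.56] g 1.002 0.0 f [0.  0.5 0. ]
tilt 35.1 x [0.806 0.14  0.575] y [ 0.168 -0.986  0.005] z [ 0.568  0.092 -0.818]
```

{"method": "send_rows", "body": {
  "steps": [
    {"tx": -0.42,"ty": -0.19,"tz": 0.74,"turn": 0,"grip": 1},
    {"tx": -0.42,"ty": -0.19,"tz": 0.74,"turn": 0,"grip": 1},
    {"tx": -0.42,"ty": -0.19,"tz": 0.74,"turn": 0,"grip": 1},
    {"tx": -0.42,"ty": -0.19,"tz": 0.74,"turn": 0,"grip": 1},
    {"tx": -0.42,"ty": -0.19,"tz": 0.74,"turn": 0,"grip": 1},
    {"tx": -0.42,"ty": -0.19,"tz": 0.74,"turn": 0,"grip": 1},
    {"tx": -0.42,"ty": -0.19,"tz": 0.74,"turn": 0,"grip": 1},
    {"tx": -0.42,"ty": -0.19,"tz": 0.74,"turn": 0,"grip": 1},
    {"tx": -0.42,"ty": -0.19,"tz": 0.74,"turn": 0,"grip": 1},
    {"tx": -0.42,"ty": -0.19,"tz": 0.74,"turn": 0,"grip": 1}
  ]
}}

```text
time: 6.1
position: [0.5254, 0.1811, 0.5013]
tool_rot: [-2.965, -0.241, -0.856]
ft_force: [0.3, -0.1, -0.3]
grip_width: 0.999
grip_force: 0.0
```

```bash
cat >> h.py <<'E'
def go(p,s=None,M=None):
    s,M=st();d=M.T@(np.array(p)-s["position"])/.06
    print("to",p,"units",d.round(2),"rows>=",(np.linalg.norm(d)*.06/.0625).round(1))
E
python3 -c "from h import *;go([.516,.215,.253]);shot('wrist','w1')"
```

```text
t 6.1 p [0.5254 0.1811 0.5013] q [-0.31 -0.3  -0.13  1.62  0.12  1.28 -1.86] g 0.999 0.0 f [ 0.3 -0.1 -0.3]
tilt 32.2 x [0.835 0.137 0.533] y [ 0.162 -0.987 -0.001] z [ 0.526  0.087 -0.846]
to [0.516, 0.215, 0.253] units [-2.26 -0.58  3.47] rows>= 4.0
```

View pics/w1.png

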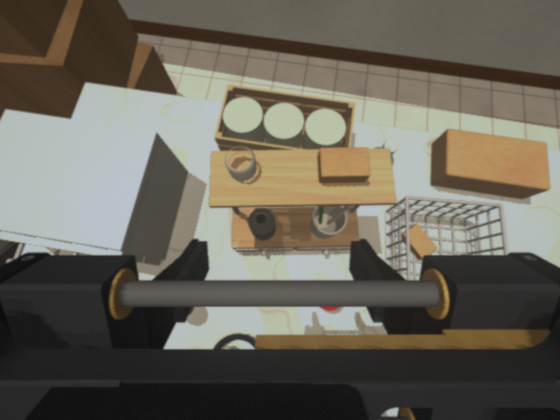

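The wrist picture shows the uncapped empty at about (261,217), left of the tumbler (330,222) and under the shelf. The basket is on the right, with the carton at (421,240). I'll move on to the pre-grasp.

{"method": "send_rows", "body": {
  "steps": [
    {"tx": -0.45,"ty": -0.12,"tz": 0.7,"turn": 0,"grip": 1},
    {"tx": -0.45,"ty": -0.12,"tz": 0.7,"turn": 0,"grip": 1},
    {"tx": -0.45,"ty": -0.12,"tz": 0.7,"turn": 0,"grip": 1},
    {"tx": -0.45,"ty": -0.11,"tz": 0.7,"turn": 0,"grip": 1},
    {"tx": -0.45,"ty": -0.11,"tz": 0.7,"turn": 0,"grip": 1}
  ]
}}

```text
time: 6.78
position: [0.5246, 0.2193, 0.2547]
tool_rot: [-2.97, -0.242, -0.847]
ft_force: [0.4, 0.4, 1.2]
grip_width: 1.001
grip_force: 0.0
```

Run:
```python
from h import *
print(ray('w1',261,216,.16)); go([.618,.2315,.106]); shot('wrist','w2')
print(proj('w2',[[.615,.231,.16],[.615,.231,.138],[.615,.231,.06]]))
```

```text
[0.61871965 0.23087018 0.16      ]
t 6.78 p [0.5246 0.2193 0.2547] q [-0.35 -0.26 -0.2   2.07  0.21  0.82 -2.07] g 1.001 0.0 f [0.4 0.4 1.2]
tilt 31.9 x [0.838 0.138 0.528] y [ 0.162 -0.987  0.001] z [ 0.521  0.085 -0.849]
to [0.618, 0.2315, 0.106] units [0.03 0.05 2.93] rows>= 2.8
[[282.011421   170.05383266]
 [281.79260636 177.41708211]
 [281.2041271  197.2197775 ]]
```

View pics/w2.png

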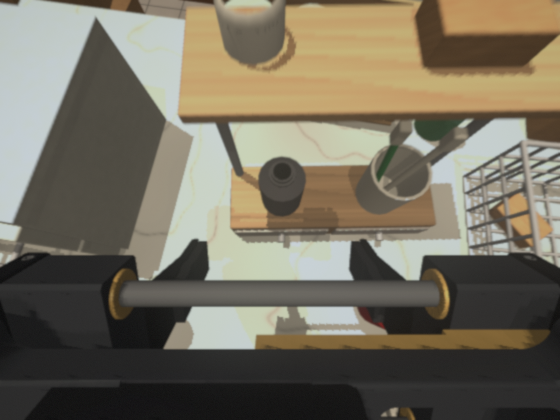

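Neck seen at (283,171), predicted (282,170), so it's aligned. Advance and grip.

{"method": "send_rows", "body": {
  "steps": [
    {"tx": 0.01,"ty": 0.01,"tz": 0.6,"turn": 0,"grip": 1},
    {"tx": 0.01,"ty": 0.01,"tz": 0.6,"turn": 0,"grip": 1},
    {"tx": 0,"ty": 0.01,"tz": 0.6,"turn": 0,"grip": 1},
    {"tx": 0,"ty": 0.01,"tz": 0.6,"turn": 0,"grip": 1},
    {"tx": 0,"ty": 0,"tz": 0.53,"turn": 0,"grip": 1},
    {"tx": 0,"ty": 0,"tz": 0,"turn": 0,"grip": 1}
  ]
}}

```text
time: 7.58
position: [0.6176, 0.2308, 0.1049]
tool_rot: [-2.974, -0.241, -0.841]
ft_force: [0.6, 0.2, -0.2]
grip_width: 1.001
grip_force: 0.0
```

{"method": "send_rows", "body": {
  "steps": [
    {"tx": 0,"ty": 0,"tz": 0,"turn": 0,"grip": 0.5},
    {"tx": 0,"ty": 0,"tz": 0,"turn": 0,"grip": 0.5},
    {"tx": 0,"ty": 0,"tz": 0,"turn": 0,"grip": 0.5},
    {"tx": 0,"ty": 0,"tz": 0,"turn": 0,"grip": 0.5},
    {"tx": 0,"ty": 0,"tz": 0,"turn": 0,"grip": 0.5},
    {"tx": 0,"ty": 0,"tz": 0,"turn": 0,"grip": 0.5}
  ],
  "newtons": 12
}}

```text
time: 8.32
position: [0.6177, 0.2322, 0.1071]
tool_rot: [-2.969, -0.243, -0.848]
ft_force: [-0.6, -0.6, 2.4]
grip_width: 0.615
grip_force: 12.0
```

```bash
python3 -c "from h import *;st()"
```

```text
t 8.32 p [0.6177 0.2322 0.1071] q [-0.31  0.09 -0.2   2.07  0.43  0.49 -2.24] g 0.615 12.0 f [-0.6 -0.6  2.4]
tilt 31.9 x [0.838 0.138 0.528] y [ 0.162 -0.987  0.   ] z [ 0.521  0.085 -0.849]
```

Grip is good: the opening reads about 53.5 mm. Lift and back out.

{"method": "send_rows", "body": {
  "steps": [
    {"tx": 0.13,"ty": 0,"tz": -0.2,"turn": 0,"grip": 0.5},
    {"tx": 0.13,"ty": 0,"tz": -0.2,"turn": 0,"grip": 0.5},
    {"tx": 0,"ty": 0,"tz": -0.6,"turn": 0,"grip": 0.5},
    {"tx": 0,"ty": 0,"tz": -0.6,"turn": 0,"grip": 0.5},
    {"tx": 0,"ty": 0,"tz": -0.6,"turn": 0,"grip": 0.5},
    {"tx": 0,"ty": 0,"tz": -0.6,"turn": 0,"grip": 0.5},
    {"tx": 0,"ty": 0,"tz": -0.6,"turn": 0,"grip": 0.5},
    {"tx": 0,"ty": 0,"tz": -0.6,"turn": 0,"grip": 0.5}
  ]
}}

```text
time: 9.32
position: [0.5137, 0.2187, 0.3186]
tool_rot: [-2.978, -0.241, -0.835]
ft_force: [-0.5, 0.0, -0.0]
grip_width: 0.613
grip_force: 12.0
```

```bash
python3 -c "
from h import *
go([.49,-.16,.33]);go([.618,-.16,.3]);go([.618,-.16,.125])"
```

```text
t 9.32 p [0.5137 0.2187 0.3186] q [-0.42 -0.3  -0.14  1.98  0.21  0.97 -2.05] g 0.613 12.0 f [-0.5  0.  -0. ]
tilt 31.3 x [0.843 0.138 0.52 ] y [ 0.16  -0.987  0.004] z [ 0.514  0.08  -0.854]
to [0.49, -0.16, 0.33] units [-1.11  6.17 -0.87] rows>= 6.1
t 9.32 p [0.5137 0.2187 0.3186] q [-0.42 -0.3  -0.14  1.98  0.21  0.97 -2.05] g 0.613 12.0 f [-0.5  0.  -0. ]
tilt 31.3 x [0.843 0.138 0.52 ] y [ 0.16  -0.987  0.004] z [ 0.514  0.08  -0.854]
to [0.618, -0.16, 0.3] units [0.43 6.51 0.65] rows>= 6.3
t 9.32 p [0.5137 0.2187 0.3186] q [-0.42 -0.3  -0.14  1.98  0.21  0.97 -2.05] g 0.613 12.0 f [-0.5  0.  -0. ]
tilt 31.3 x [0.843 0.138 0.52 ] y [ 0.16  -0.987  0.004] z [ 0.514  0.08  -0.854]
to [0.618, -0.16, 0.125] units [-1.09  6.5   3.15] rows>= 7.0
```

{"method": "send_rows", "body": {
  "steps": [
    {"tx": -0.14,"ty": 0.77,"tz": -0.11,"turn": 0,"grip": 0.5},
    {"tx": -0.14,"ty": 0.77,"tz": -0.11,"turn": 0,"grip": 0.5},
    {"tx": -0.14,"ty": 0.77,"tz": -0.11,"turn": 0,"grip": 0.5},
    {"tx": -0.14,"ty": 0.77,"tz": -0.11,"turn": 0,"grip": 0.5},
    {"tx": -0.14,"ty": 0.77,"tz": -0.11,"turn": 0,"grip": 0.5},
    {"tx": -0.14,"ty": 0.77,"tz": -0.11,"turn": 0,"grip": 0.5},
    {"tx": -0.14,"ty": 0.77,"tz": -0.11,"turn": 0,"grip": 0.5},
    {"tx": -0.14,"ty": 0.77,"tz": -0.11,"turn": 0,"grip": 0.5}
  ]
}}

```text
time: 10.32
position: [0.5399, -0.1313, 0.3195]
tool_rot: [-3.01, -0.245, -0.766]
ft_force: [1.2, 0.1, -0.1]
grip_width: 0.616
grip_force: 12.0
```

```bash
python3 -c "
from h import *
go([.618,-.16,.27]);go([.618,-.16,.125])"
```

```text
t 10.32 p [ 0.5399 -0.1313  0.3195] q [ 0.2  -0.26  0.11  1.93 -0.21  1.03 -1.02] g 0.616 12.0 f [ 1.2  0.1 -0.1]
tilt 28.5 x [0.867 0.145 0.477] y [ 0.158 -0.987  0.013] z [ 0.473  0.064 -0.879]
to [0.618, -0.16, 0.27] units [0.66 0.67 1.31] rows>= 1.5
t 10.32 p [ 0.5399 -0.1313  0.3195] q [ 0.2  -0.26  0.11  1.93 -0.21  1.03 -1.02] g 0.616 12.0 f [ 1.2  0.1 -0.1]
tilt 28.5 x [0.867 0.145 0.477] y [ 0.158 -0.987  0.013] z [ 0.473  0.064 -0.879]
to [0.618, -0.16, 0.125] units [-0.49  0.64  3.43] rows>= 3.4
```

{"method": "send_rows", "body": {
  "steps": [
    {"tx": 0.22,"ty": 0.22,"tz": 0.44,"turn": 0,"grip": 0.5},
    {"tx": 0.22,"ty": 0.22,"tz": 0.44,"turn": 0,"grip": 0.5},
    {"tx": 0.22,"ty": 0.22,"tz": 0.44,"turn": 0,"grip": 0.5},
    {"tx": -0.29,"ty": 0,"tz": 0.53,"turn": 0,"grip": 0.5},
    {"tx": -0.29,"ty": 0,"tz": 0.53,"turn": 0,"grip": 0.5},
    {"tx": -0.29,"ty": 0,"tz": 0.53,"turn": 0,"grip": 0.5},
    {"tx": -0.29,"ty": 0,"tz": 0.53,"turn": 0,"grip": 0.5},
    {"tx": 0,"ty": 0,"tz": 0,"turn": 0,"grip": 0.5}
  ]
}}

```text
time: 11.32
position: [0.6156, -0.1591, 0.1198]
tool_rot: [-3.01, -0.244, -0.754]
ft_force: [-0.3, -0.2, 0.4]
grip_width: 0.613
grip_force: 12.0
```

{"method": "send_rows", "body": {
  "steps": [
    {"tx": 0,"ty": 0,"tz": 0,"turn": 0,"grip": 1},
    {"tx": 0,"ty": 0,"tz": 0,"turn": 0,"grip": 1},
    {"tx": 0,"ty": 0,"tz": 0,"turn": 0,"grip": 1},
    {"tx": 0,"ty": 0,"tz": 0,"turn": 0,"grip": 1},
    {"tx": 0,"ty": 0,"tz": 0,"turn": 0,"grip": 1},
    {"tx": 0.2,"ty": 0,"tz": -0.4,"turn": 0,"grip": 1},
    {"tx": 0.29,"ty": 0,"tz": -0.53,"turn": 0,"grip": 1},
    {"tx": 0.29,"ty": 0,"tz": -0.53,"turn": 0,"grip": 1},
    {"tx": 0.29,"ty": 0,"tz": -0.53,"turn": 0,"grip": 1},
    {"tx": 0.29,"ty": 0,"tz": -0.53,"turn": 0,"grip": 1}
  ]
}}

```text
time: 12.58
position: [0.6171, -0.158, 0.2957]
tool_rot: [-3.01, -0.243, -0.763]
ft_force: [1.3, -0.3, -0.1]
grip_width: 0.997
grip_force: 0.0
```

Run:
```python
from h import *
st();shot('top','top1');a=cv2.imread("pics/top1.png");cv2.imwrite("pics/top1b.png",a)
```

```text
t 12.57 p [ 0.6171 -0.158   0.2957] q [ 0.18 -0.07  0.15  1.81 -0.25  0.97 -0.98] g 0.997 0.0 f [ 1.3 -0.3 -0.1]
tilt 28.4 x [0.868 0.144 0.475] y [ 0.157 -0.987  0.013] z [ 0.471  0.064 -0.88 ]
```

View pics/top1.png

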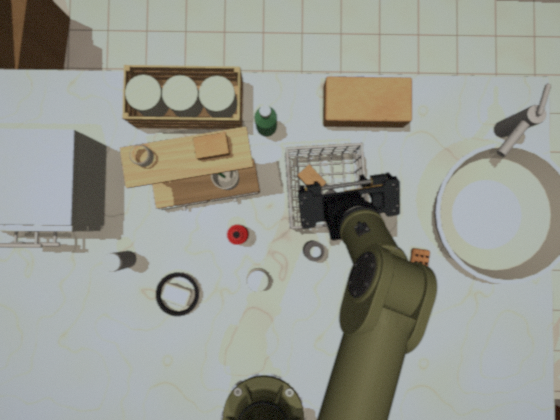

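The ledge place is now empty, the tumbler stands at (225,178) and the full bottle is still at (313,251). The gripper hides the basket contents, so I'll check those later. Next I move over the full bottle.

```bash
python3 -c "
from h import *
go([.458,-.129,.26])"
```

```text
t 12.62 p [ 0.6199 -0.1586  0.3028] q [ 0.18 -0.08  0.15  1.81 -0.25  0.97 -0.98] g 0.999 0.0 f [ 2.4 -0.9  5.4]
tilt 28.9 x [0.863 0.145 0.484] y [ 0.157 -0.987  0.016] z [ 0.48   0.062 -0.875]
to [0.458, -0.129, 0.26] units [-2.6  -0.92 -0.64] rows>= 2.7
```

{"method": "send_rows", "body": {
  "steps": [
    {"tx": -0.65,"ty": -0.23,"tz": -0.16,"turn": 0,"grip": 1},
    {"tx": -0.65,"ty": -0.23,"tz": -0.16,"turn": 0,"grip": 1},
    {"tx": -0.65,"ty": -0.23,"tz": -0.16,"turn": 0,"grip": 1},
    {"tx": -0.65,"ty": -0.23,"tz": -0.16,"turn": 0,"grip": 1}
  ]
}}

```text
time: 13.12
position: [0.5009, -0.1379, 0.2575]
tool_rot: [-3.001, -0.252, -0.746]
ft_force: [-1.2, -0.2, 0.6]
grip_width: 0.998
grip_force: 0.0
```

Run:
```python
from h import *
go([.458,-.129,.26]);go([.4575,-.1287,.0616]);shot('wrist','w3')
print(proj('w3',[[.4548,-.1289,.11]]))
```

```text
t 13.12 p [ 0.5009 -0.1379  0.2575] q [ 0.65 -0.29 -0.2   2.07 -0.4   0.99 -0.8 ] g 0.998 0.0 f [-1.2 -0.2  0.6]
tilt 27.9 x [0.871 0.148 0.468] y [ 0.167 -0.986  0.001] z [ 0.462  0.077 -0.884]
to [0.458, -0.129, 0.26] units [-0.58 -0.27 -0.36] rows>= 0.7
t 13.12 p [ 0.5009 -0.1379  0.2575] q [ 0.65 -0.29 -0.2   2.07 -0.4   0.99 -0.8 ] g 0.998 0.0 f [-1.2 -0.2  0.6]
tilt 27.9 x [0.871 0.148 0.468] y [ 0.167 -0.986  0.001] z [ 0.462  0.077 -0.884]
to [0.4575, -0.1287, 0.0616] units [-2.14 -0.27  2.56] rows>= 3.2
[[264.15106241 292.95144907]]
```

View pics/w3.png

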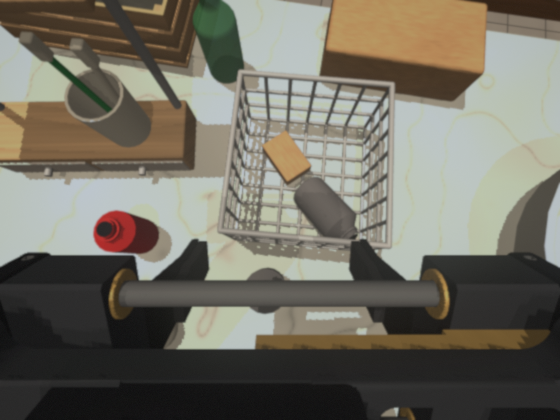

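The empty lies on its side in the basket at (325,208). The full bottle's cap is hidden behind the gripper bar at about (265,285), which agrees with the prediction. Descending halfway.

{"method": "send_rows", "body": {
  "steps": [
    {"tx": -0.4,"ty": -0.05,"tz": 0.25,"turn": 0,"grip": 1},
    {"tx": -0.4,"ty": -0.05,"tz": 0.25,"turn": 0,"grip": 1},
    {"tx": -0.4,"ty": -0.05,"tz": 0.35,"turn": 0,"grip": 1},
    {"tx": -0.3,"ty": -0.05,"tz": 0.35,"turn": 0,"grip": 1}
  ]
}}

```text
time: 13.68
position: [0.4596, -0.1385, 0.1482]
tool_rot: [-2.999, -0.248, -0.737]
ft_force: [-0.7, 0.7, 0.3]
grip_width: 1.0
grip_force: 0.0
```

```bash
python3 -c "
from h import *
go([.4575,-.1287,.0616])"
```

```text
t 13.68 p [ 0.4596 -0.1385  0.1482] q [ 0.62 -0.29 -0.14  2.29 -0.46  0.8  -0.66] g 1.0 0.0 f [-0.7  0.7  0.3]
tilt 27.6 x [0.874 0.145 0.464] y [ 0.165 -0.986 -0.004] z [ 0.457  0.08  -0.886]
to [0.4575, -0.1287, 0.0616] units [-0.68 -0.16  1.28] rows>= 1.4
```

{"method": "send_rows", "body": {
  "steps": [
    {"tx": 0,"ty": -0.16,"tz": 0,"turn": 0,"grip": 1},
    {"tx": -0.17,"ty": 0,"tz": 0.32,"turn": 0,"grip": 1},
    {"tx": -0.17,"ty": 0,"tz": 0.32,"turn": 0,"grip": 1},
    {"tx": -0.17,"ty": 0,"tz": 0.32,"turn": 0,"grip": 1},
    {"tx": -0.17,"ty": 0,"tz": 0.32,"turn": 0,"grip": 1},
    {"tx": 0,"ty": 0,"tz": 0,"turn": 0,"grip": 1}
  ]
}}

```text
time: 14.42
position: [0.4589, -0.1282, 0.0615]
tool_rot: [-2.997, -0.25, -0.734]
ft_force: [0.4, 0.1, 1.0]
grip_width: 1.005
grip_force: 0.0
```

```bash
python3 -c "
from h import *
go([.4575,-.1287,.0616])"
```

```text
t 14.43 p [ 0.4589 -0.1282  0.0615] q [ 0.58 -0.17 -0.15  2.39 -0.55  0.58 -0.55] g 1.005 0.0 f [0.4 0.1 1. ]
tilt 27.5 x [0.875 0.145 0.462] y [ 0.167 -0.986 -0.006] z [ 0.455  0.083 -0.887]
to [0.4575, -0.1287, 0.0616] units [-0.02  0.   -0.01] rows>= 0.0
```

Close with 25 N and lift a little.

{"method": "send_rows", "body": {
  "steps": [
    {"tx": 0,"ty": 0,"tz": 0,"turn": 0,"grip": 0.5},
    {"tx": 0,"ty": 0,"tz": 0,"turn": 0,"grip": 0.5},
    {"tx": 0,"ty": 0,"tz": 0,"turn": 0,"grip": 0.5},
    {"tx": 0,"ty": 0,"tz": 0,"turn": 0,"grip": 0.5},
    {"tx": 0,"ty": 0,"tz": 0,"turn": 0,"grip": 0.5},
    {"tx": 0,"ty": 0,"tz": 0,"turn": 0,"grip": 0.5}
  ],
  "newtons": 28
}}

```text
time: 15.18
position: [0.459, -0.1291, 0.0621]
tool_rot: [-2.998, -0.249, -0.736]
ft_force: [-0.6, 1.1, 2.2]
grip_width: 0.6
grip_force: 28.0
```

{"method": "send_rows", "body": {
  "steps": [
    {"tx": 0.14,"ty": 0,"tz": -0.27,"turn": 0,"grip": 0.5},
    {"tx": 0.14,"ty": 0,"tz": -0.27,"turn": 0,"grip": 0.5},
    {"tx": 0.2,"ty": 0,"tz": -0.38,"turn": 0,"grip": 0.5},
    {"tx": 0.2,"ty": 0,"tz": -0.38,"turn": 0,"grip": 0.5}
  ]
}}

```text
time: 15.68
position: [0.4583, -0.1297, 0.1491]
tool_rot: [-2.998, -0.249, -0.732]
ft_force: [0.3, 0.3, -2.0]
grip_width: 0.606
grip_force: 28.0
```

```bash
python3 -c "
from h import *
go([.5,.20,.22])"
```

```text
t 15.68 p [ 0.4583 -0.1297  0.1491] q [ 0.62 -0.3  -0.16  2.29 -0.46  0.8  -0.68] g 0.606 28.0 f [ 0.3  0.3 -2. ]
tilt 27.5 x [0.876 0.145 0.461] y [ 0.166 -0.986 -0.006] z [ 0.454  0.082 -0.887]
to [0.5, 0.2, 0.22] units [ 1.95 -5.31 -0.28] rows>= 5.4
```

Run:
```python
from h import *
s,M=st();P=np.array(s["position"])
for p in([.475,-.02,.158],[.53,0,.24],[.54,.2165,.265],[.621,.230,.123]):
    d=M.T@(np.array(p)-P)/.06;print(p,d.round(2),np.linalg.norm(d).round(2));P=np.array(p)
```

```text
t 15.68 p [ 0.4583 -0.1297  0.1491] q [ 0.62 -0.3  -0.16  2.29 -0.46  0.8  -0.68] g 0.606 28.0 f [ 0.3  0.3 -2. ]
tilt 27.5 x [0.876 0.145 0.461] y [ 0.166 -0.986 -0.006] z [ 0.454  0.082 -0.887]
[0.475, -0.02, 0.158] [ 0.58 -1.76  0.14] 1.86
[0.53, 0, 0.24] [ 1.48 -0.18 -0.77] 1.68
[0.54, 0.2165, 0.265] [ 0.86 -3.53  0.  ] 3.64
[0.621, 0.23, 0.123] [0.12 0.02 2.73] 2.73
```

{"method": "send_rows", "body": {
  "steps": [
    {"tx": 0.14,"ty": -0.44,"tz": 0.03,"turn": 0,"grip": 0.5},
    {"tx": 0.14,"ty": -0.44,"tz": 0.03,"turn": 0,"grip": 0.5},
    {"tx": 0.14,"ty": -0.44,"tz": 0.03,"turn": 0,"grip": 0.5},
    {"tx": 0.14,"ty": -0.44,"tz": 0.03,"turn": 0,"grip": 0.5}
  ]
}}

```text
time: 16.18
position: [0.4919, -0.026, 0.1492]
tool_rot: [-2.995, -0.252, -0.712]
ft_force: [-0.0, -0.3, -1.8]
grip_width: 0.602
grip_force: 28.0
```

```bash
python3 -c "
from h import *
go([.53,0,.24])"
```

```text
t 16.18 p [ 0.4919 -0.026   0.1492] q [ 0.3  -0.3  -0.17  2.29 -0.3   0.72 -1.1 ] g 0.602 28.0 f [-0.  -0.3 -1.8]
tilt 26.8 x [0.881 0.146 0.451] y [ 0.17  -0.985 -0.014] z [ 0.442  0.089 -0.892]
to [0.53, 0, 0.24] units [ 1.3  -0.34 -1.03] rows>= 1.6
```

{"method": "send_rows", "body": {
  "steps": [
    {"tx": 0.43,"ty": -0.12,"tz": -0.34,"turn": 0,"grip": 0.5},
    {"tx": 0.43,"ty": -0.11,"tz": -0.34,"turn": 0,"grip": 0.5},
    {"tx": 0.43,"ty": -0.11,"tz": -0.34,"turn": 0,"grip": 0.5}
  ]
}}

```text
time: 16.55
position: [0.5306, -0.0006, 0.2394]
tool_rot: [-2.995, -0.253, -0.71]
ft_force: [1.1, 0.6, -2.3]
grip_width: 0.603
grip_force: 28.0
```

```bash
python3 -c "
from h import *
go([.545,.2165,.265])"
```

```text
t 16.55 p [ 0.5306 -0.0006  0.2394] q [ 0.28 -0.29 -0.21  2.09 -0.23  0.89 -1.24] g 0.603 28.0 f [ 1.1  0.6 -2.3]
tilt 26.8 x [0.881 0.146 0.45 ] y [ 0.171 -0.985 -0.014] z [ 0.441  0.089 -0.893]
to [0.545, 0.2165, 0.265] units [ 0.93 -3.53  0.05] rows>= 3.5
```

{"method": "send_rows", "body": {
  "steps": [
    {"tx": 0.16,"ty": -0.59,"tz": 0.01,"turn": 0,"grip": 0.5},
    {"tx": 0.16,"ty": -0.59,"tz": 0.01,"turn": 0,"grip": 0.5},
    {"tx": 0.16,"ty": -0.59,"tz": 0.01,"turn": 0,"grip": 0.5},
    {"tx": 0.16,"ty": -0.59,"tz": 0.01,"turn": 0,"grip": 0.5},
    {"tx": 0.16,"ty": -0.59,"tz": 0.01,"turn": 0,"grip": 0.5},
    {"tx": 0.16,"ty": -0.59,"tz": 0.01,"turn": 0,"grip": 0.5}
  ]
}}

```text
time: 17.3
position: [0.5465, 0.2178, 0.2644]
tool_rot: [-2.995, -0.252, -0.711]
ft_force: [0.1, -0.2, -2.3]
grip_width: 0.6
grip_force: 28.0
```

Run:
```python
from h import *
go([.621,.230,.145]);go([.621,.230,.123])
```

```text
t 17.3 p [0.5465 0.2178 0.2644] q [ 0.21 -0.19 -0.63  1.94 -0.    0.9  -1.84] g 0.6 28.0 f [ 0.1 -0.2 -2.3]
tilt 26.8 x [0.881 0.146 0.45 ] y [ 0.17  -0.985 -0.013] z [ 0.442  0.089 -0.893]
to [0.621, 0.23, 0.145] units [0.23 0.04 2.34] rows>= 2.3
t 17.3 p [0.5465 0.2178 0.2644] q [ 0.21 -0.19 -0.63  1.94 -0.    0.9  -1.84] g 0.6 28.0 f [ 0.1 -0.2 -2.3]
tilt 26.8 x [0.881 0.146 0.45 ] y [ 0.17  -0.985 -0.013] z [ 0.442  0.089 -0.893]
to [0.621, 0.23, 0.123] units [0.06 0.04 2.67] rows>= 2.6
```

{"method": "send_rows", "body": {
  "steps": [
    {"tx": 0.06,"ty": 0.01,"tz": 0.5,"turn": 0,"grip": 0.5},
    {"tx": 0.06,"ty": 0.01,"tz": 0.5,"turn": 0,"grip": 0.5},
    {"tx": 0.06,"ty": 0.01,"tz": 0.5,"turn": 0,"grip": 0.5},
    {"tx": 0.05,"ty": 0.01,"tz": 0.5,"turn": 0,"grip": 0.5},
    {"tx": 0,"ty": 0,"tz": 0.34,"turn": 0,"grip": 0.5},
    {"tx": 0,"ty": 0,"tz": 0,"turn": 0,"grip": 0.5}
  ]
}}

```text
time: 18.05
position: [0.6204, 0.2282, 0.1432]
tool_rot: [-2.997, -0.252, -0.705]
ft_force: [-0.2, -0.5, -2.8]
grip_width: 0.603
grip_force: 28.0
```

Run:
```python
from h import *
go([.621,.230,.1225])
shot('scene','s1');c=cv2.imread('pics/s1.png')[180:310,220:460];cv2.imwrite('pics/s1c.png',cv2.resize(c,(800,433),interpolation=cv2.INTER_CUBIC))
```

```text
t 18.05 p [0.6204 0.2282 0.1432] q [ 0.2   0.12 -0.69  1.94  0.32  0.68 -2.08] g 0.603 28.0 f [-0.2 -0.5 -2.8]
tilt 26.6 x [0.883 0.146 0.447] y [ 0.17  -0.985 -0.014] z [ 0.438  0.088 -0.894]
to [0.621, 0.23, 0.1225] units [-0.14 -0.02  0.32] rows>= 0.3
```

View pics/s1c.png

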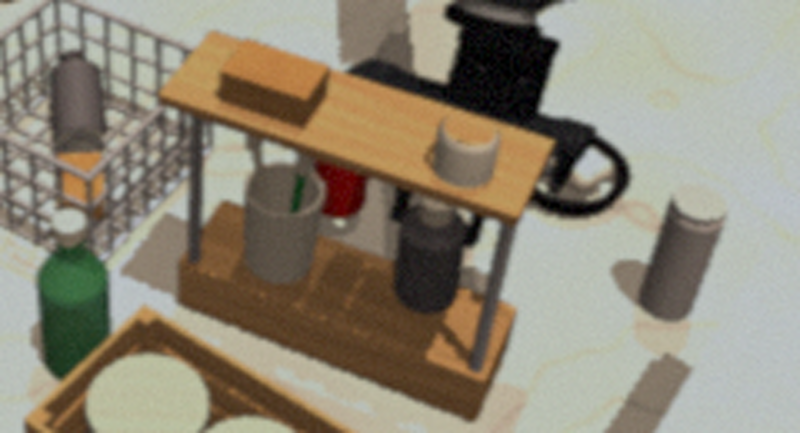

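The full bottle is upright just above the ledge at crop (428,260), held by the gripper. The tumbler is unmoved at (285,225) and the empty lies in the basket at (78,95). Lowering the last 20 mm.

{"method": "send_rows", "body": {
  "steps": [
    {"tx": -0.06,"ty": -0.01,"tz": 0.12,"turn": 0,"grip": 0.5},
    {"tx": -0.05,"ty": -0.01,"tz": 0.1,"turn": 0,"grip": 0.5},
    {"tx": -0.03,"ty": 0,"tz": 0.06,"turn": 0,"grip": 0.5},
    {"tx": 0,"ty": 0,"tz": 0,"turn": 0,"grip": 0.5}
  ]
}}

```text
time: 18.6
position: [0.6216, 0.2306, 0.1274]
tool_rot: [-2.994, -0.253, -0.713]
ft_force: [0.5, -0.5, -1.4]
grip_width: 0.604
grip_force: 28.0
```

```bash
python3 -c "
from h import *
go([.621,.230,.1225])"
```

```text
t 18.6 p [0.6216 0.2306 0.1274] q [ 0.18  0.14 -0.68  1.96  0.36  0.64 -2.12] g 0.604 28.0 f [ 0.5 -0.5 -1.4]
tilt 26.9 x [0.88  0.146 0.452] y [ 0.171 -0.985 -0.014] z [ 0.443  0.089 -0.892]
to [0.621, 0.23, 0.1225] units [-0.05  0.01  0.07] rows>= 0.1
```

{"method": "send_rows", "body": {
  "steps": [
    {"tx": -0.03,"ty": 0,"tz": 0.05,"turn": 0,"grip": 0.5},
    {"tx": -0.02,"ty": 0,"tz": 0.03,"turn": 0,"grip": 0.5},
    {"tx": 0,"ty": 0,"tz": 0,"turn": 0,"grip": 0.5}
  ]
}}

```text
time: 18.98
position: [0.6216, 0.2308, 0.1225]
tool_rot: [-2.994, -0.253, -0.715]
ft_force: [-0.7, -0.3, -0.2]
grip_width: 0.602
grip_force: 28.0
```

```bash
python3 -c "
from h import *
go([.621,.230,.1225])"
```

```text
t 18.98 p [0.6216 0.2308 0.1225] q [ 0.18  0.15 -0.68  1.97  0.38  0.63 -2.14] g 0.602 28.0 f [-0.7 -0.3 -0.2]
tilt 26.9 x [0.879 0.146 0.453] y [ 0.171 -0.985 -0.014] z [ 0.444  0.089 -0.891]
to [0.621, 0.23, 0.1225] units [-0.01  0.01 -0.01] rows>= 0.0
```

The weight has come off the wrist, so the bottle is on the ledge. Release, then back straight out.

{"method": "send_rows", "body": {
  "steps": [
    {"tx": 0,"ty": 0,"tz": 0,"turn": 0,"grip": 0.7},
    {"tx": 0,"ty": 0,"tz": 0,"turn": 0,"grip": 0.85},
    {"tx": 0,"ty": 0,"tz": 0,"turn": 0,"grip": 1},
    {"tx": 0,"ty": 0,"tz": 0,"turn": 0,"grip": 1},
    {"tx": 0,"ty": 0,"tz": 0,"turn": 0,"grip": 1}
  ]
}}

```text
time: 19.6
position: [0.6214, 0.2307, 0.1222]
tool_rot: [-2.994, -0.252, -0.714]
ft_force: [1.1, 0.2, -0.1]
grip_width: 0.982
grip_force: 0.0
```

{"method": "send_rows", "body": {
  "steps": [
    {"tx": 0,"ty": 0,"tz": -0.2,"turn": 0,"grip": 1},
    {"tx": 0,"ty": 0,"tz": -0.4,"turn": 0,"grip": 1},
    {"tx": 0,"ty": 0,"tz": -0.5,"turn": 0,"grip": 1},
    {"tx": 0,"ty": 0,"tz": -0.5,"turn": 0,"grip": 1},
    {"tx": 0,"ty": 0,"tz": -0.5,"turn": 0,"grip": 1},
    {"tx": 0,"ty": 0,"tz": -0.5,"turn": 0,"grip": 1},
    {"tx": 0,"ty": 0,"tz": -0.5,"turn": 0,"grip": 1},
    {"tx": 0,"ty": 0,"tz": 0,"turn": 0,"grip": 1}
  ]
}}

```text
time: 20.6
position: [0.5393, 0.2151, 0.2918]
tool_rot: [-2.992, -0.254, -0.723]
ft_force: [-0.7, 0.6, -0.7]
grip_width: 0.999
grip_force: 0.0
```

Run:
```python
from h import *
st();shot('wrist','w4');print(proj('w4',[[.617,.230,.17]]))
```

```text
t 20.6 p [0.5393 0.2151 0.2918] q [ 0.24 -0.23 -0.64  1.91 -0.05  0.95 -1.8 ] g 0.999 0.0 f [-0.7  0.6 -0.7]
tilt 27.3 x [0.877 0.147 0.458] y [ 0.172 -0.985 -0.013] z [ 0.449  0.09  -0.889]
[[279.33609765 179.04512053]]
```

View pics/w4.png

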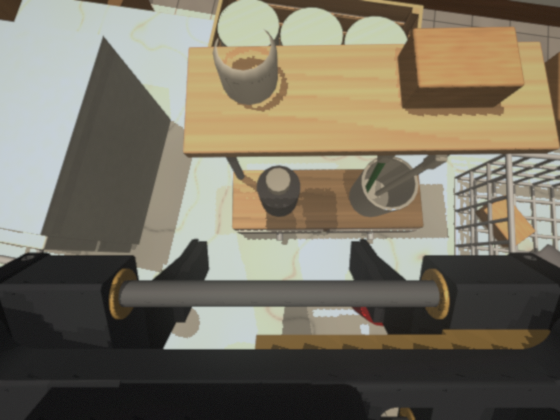

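The full bottle stands upright on the ledge, cap at (279,180) against a predicted (279,179). The tumbler stands at (389,183) and the gripper is clear of everything.

```bash
python3 -c "
from bench import ctrl;print(ctrl.close_job())"
```

```text
the job is handed in; nothing more can be done
None
```

The job is handed in: the used-up bottle lies in the wire basket and the full, capped bottle stands released on the ledge in its place, with nothing else moved in the last pictures; no verdict was returned.

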